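# Lay the reclaimed ornaments on their traced outlines

## Robot

A 6-joint arm with a two-finger parallel gripper is mounted at the origin on the work surface. World frame = base frame: x ahead of the robot, y to its left, z up, the work surface at z = 0. Lengths are in m, angles in rad, forces in N, time in s.
With the tool pointing down it reaches from about 0.35 to 0.775 m from the base axis. Payload 7.3 kg.
Tool frame: the origin (TCP) lies between the finger pads; the fingertips stand 8 mm ahead of it and the grasp point (between the pads) lies 11 mm behind it (robot.nose_length is the distance from the TCP to the fingertips, in m); z points along the fingers, y is the line along which they close (so a half turn about z gives the same grasp; the last joint's range is limited). The gripper opens to 92 mm and grips with 3 to 60 N. Pads are 19 mm wide; open, the fingers measure 130 mm over their backs; the gripper's body (75 mm by 190 mm) begins 47 mm behind the grasp point.
Start: joints at [-1.322, 0.342, 1.524, -0, 1.275, -0.146], TCP at [0.202, -0.485, 0.235] pointing down, gripper open.
Joint ranges: [-2.53, 2.53], [-0.77, 2.02], [0.04, 2.7], [-1, 4.14], [0.28, 2.66], [-3.11, 3.11]. Speed limits (rad/s): [2.57, 2.57, 3.14, 3.14, 3.14, 3.14].

## Interface

Orientations are given as [roll, pitch, yaw] about the fixed x, y, z axes, in that order (R = Rz(yaw) Ry(pitch) Rx(roll)).
In Python, from cell import robot gives the robot as it stands. The module is installed in compiled form; this text tells all that it offers.
- The arm moves only by the shell command python3 -m jog 'ROWS' [FORCE]. ROWS is JSON, a list that holds one entry, the list of rows, each a list of 5 numbers: the gripper's target within -1 to 1 (fully open at 1, half-way at 0, shut at -1), then the shift along the tool's x, y, z in m, then the turn about the tool's z in rad. A call has 1 to 5 rows; each row is the pose to reach, as a shift and turn from the pose commanded when the call began, along the tool's axes at that moment; what a row does not reach only later rows make up. A row lasts 1/12 s, in which the tool goes at most 41.7 mm and 7.16 degrees, less where a joint would pass 70% of its speed; a pose out of reach is approached as far as the arm can. A call with a gripper value outside its range is refused whole. The fingers move at their own pace and stop on an object; FORCE is the grip in N (left out, the last holds). Time passes only in rows, so rows that repeat a pose let the fingers close. It gives the time, the measured TCP pose, the force, the opening and the grip force at its end, in the units of the state.
- robot.observe(): the state, without advancing time (a new reading comes with each control period).
- robot.read_camera(name): name is "scene" or "top" or "wrist"; returns the picture (384x512x3 uint8, red, green, blue); there is no depth.
- robot.camera_model(name): a dict with "camera_matrix" (3x3 intrinsics, pixels), "position" and "attitude" of the camera in the world; the wrist camera has in their place "mount" (4x4, takes a point from camera to tool coordinates, whose origin is the TCP and whose axes are the flange's). Camera axes: x right, y down, z forward; pixel columns grow to the right and rows downward; lengths in m; the calibration is good to about 2 mm. A picture is of the moment at which its call begins: read the wrist's pose just before it. camera_model takes no time and is no camera call.
- robot.hand_in(): hands the job in; it is judged then, once.
The state is a dict: "time": time; "qpos": joint angles; "qvel": joint speeds; "joint_efforts": joint torques, N m; "tool_pos": TCP position; "tool_rot": TCP orientation; "contact_force": force on the tool from outside, world axes, zero at the start; "torque": the same for the moment, N m; "opening": finger opening in m; "grip_force": force on a finger pad.
Only numpy, scipy, OpenCV 4.12 (cv2) and the standard library are available. Lean on these libraries where they do the work, as an engineer would, in place of code of your own. Each camera call takes 0.05 s, during which the arm holds its last target. There are 200 camera calls.

## Task

Lay out the four dark wooden ornaments for the next relief: put the long half-spindle, the short half-spindle, the round rosette and the square corner block each flat, face up, inside its own traced outline on the cardboard cards, centred and square with the lines. Set each one down, do not drop it, and leave the tape roll and the metal cup just where they are.

Things in the scene. Friction and masses are not known exactly. Their poses are not given: they have to be found in the camera images.
- long_spindle_center (a point): The longer half-spindle: a dark wooden furniture ornament, flat below, turned beads above, 130 mm long, 26 mm wide, 26 mm high, straight vertical sides up to 14 mm. Site at its centre, 13 mm above its flat underside; z up, y along its length, x across. It starts flat side down, its length roughly sideways to the robot (within 0.4 rad of the world y axis). About 60 g. The same either way round.
- short_spindle_center (a point): The shorter half-spindle, of the same wood and section: 85 mm long, 26 mm wide, 26 mm high, straight sides up to 14 mm. Site at its centre, 13 mm above its flat underside; z up, y along its length, x across. It starts flat side down, its length roughly sideways to the robot (within 0.4 rad of the world y axis). About 45 g. The same either way round.
- rosette_center (a point): Round turned rosette of dark wood, 56 mm across and 26 mm high at its middle, straight sides up to 15 mm, stepped above. Site at its centre, 13 mm above its flat underside; z up. About 50 g.
- corner_block_center (a point): Square corner block of dark wood, 46 x 46 mm, straight sides up to 19 mm, a raised boss in the middle of its top, 26 mm high in all. Site at its centre, 13 mm above its flat underside; z up, x and y square to its sides. Turned at most 0.4 rad from the world axes at the start. About 50 g. It may lie on any of its four quarter turns.
- long_card_center (a point): Brown cardboard card, 160 x 60 mm, 2 mm thick, with the traced outline of the longer half-spindle in black: a rectangle 142 x 38 mm inside the line, 6 mm larger than the piece all round. Fixed to the table. Site at the centre of the outline, on the card's upper face, 2 mm above the table; z up, y along the length of the outline, x across. Turned at most 0.4 rad from the world axes at the start.
- short_card_center (a point): Brown cardboard card, 120 x 60 mm, 2 mm thick, with the traced outline of the shorter half-spindle in black: a rectangle 97 x 38 mm inside the line, 6 mm larger than the piece all round. Fixed to the table. Site at the centre of the outline, on the card's upper face, 2 mm above the table; z up, y along the length of the outline, x across. Turned at most 0.4 rad from the world axes at the start.
- round_card_center (a point): Brown cardboard card, 90 x 90 mm, 2 mm thick, with the traced outline of the rosette in black: a circle 68 mm across inside the line, 6 mm larger than the piece all round. Fixed to the table. Site at the centre of the outline, on the card's upper face, 2 mm above the table; z up, x and y square to the card's edges. Turned at most 0.4 rad from the world axes at the start.
- square_card_center (a point): Brown cardboard card, 84 x 84 mm, 2 mm thick, with the traced outline of the corner block in black: a square of 58 mm inside the line, 6 mm larger than the piece all round. Fixed to the table. Site at the centre of the outline, on the card's upper face, 2 mm above the table; z up, x and y square to the outline. Turned at most 0.4 rad from the world axes at the start.
- tape_roll_center (a point): Roll of blue tape lying flat, 72 mm across, 24 mm high, hole 50 mm: not part of the job, to be left where it lies. Site at its centre, 12 mm up.
- tin_cup_center (a point): Open metal cup, 58 mm across at the rim, 55 mm high: not part of the job, to be left standing where it is. Site on its axis, half-way up.

How it is judged:
By the outcome, as a careful person would: the job done as asked, in the order asked, and still so for the second after the job is handed in, with the robot touching nothing.
It also fails if it takes over 115 s, if anything falls off the work surface, if the arm or the gripper's body presses on something with over 40 N, if the wrist force passes 120 N, or if a joint passes its speed limit or range.

## Working session

There is one attempt and no reset: what is moved stays moved. The work goes in short steps, Python scripts to look and compute and a shell command to move; the robot and the scene stay as the last step left them, time stands still between calls to the robot, and variables do not carry over. Pictures are saved under pics/ and viewed, at most 14 in all, crops included, and the job is handed in when it is done.

```bash
mkdir -p pics; python3 - <<'E'
from cell import robot
import cv2,numpy as np
s=robot.observe();print({k:np.round(v,3).tolist() for k,v in s.items()})
a=robot.read_camera("top");b=robot.read_camera("scene")
cv2.imwrite("pics/top.png",a[:,:,::-1]);cv2.imwrite("pics/scene.png",b[:,:,::-1])
for n in("top","scene","wrist"):print(n,robot.camera_model(n))
E
```

```text
{'time': 0.0, 'qpos': [-1.322, 0.343, 1.525, 0.0, 1.275, -0.146], 'qvel': [0.0, 0.001, -0.0, 0.001, 0.001, 0.001], 'joint_efforts': [-0.0, -43.124, -24.422, 0.072, 0.056, -0.0], 'tool_pos': [0.202, -0.484, 0.234], 'tool_rot': [-3.14, -0.0, 0.395], 'contact_force': [0.474, -0.793, 0.523], 'torque': [-0.034, -0.007, -0.011], 'grip_force': 0.0, 'opening': 0.092}
top {'camera_matrix': array([[429.04008444,   0.        , 249.10207612],
       [  0.        , 429.04008444, 193.66156158],
       [  0.        ,   0.        ,   1.        ]]), 'position': array([0.42535227, 0.00324596, 1.1968892 ]), 'attitude': array([-3.03683507,  0.00327058, -1.57402847])}
scene {'camera_matrix': array([[419.00728884,   0.        , 255.54690132],
       [  0.        , 419.00728884, 197.01554604],
       [  0.        ,   0.        ,   1.        ]]), 'position': array([1.20513209, 0.27717664, 0.99650621]), 'attitude': array([-2.49627981,  0.01582328,  1.9608445 ])}
wrist {'camera_matrix': array([[308.6630045 ,   0.        , 260.24830385],
       [  0.        , 308.6630045 , 188.64403216],
       [  0.        ,   0.        ,   1.        ]]), 'mount': array([[ 7.32778952e-05, -9.50511131e-01, -3.10690496e-01,
         8.49994980e-02],
       [ 9.99998734e-01,  5.63457021e-04, -1.48795787e-03,
         9.71719505e-04],
       [ 1.58938126e-03, -3.10689994e-01,  9.50509969e-01,
        -1.49933619e-01],
       [ 0.00000000e+00,  0.00000000e+00,  0.00000000e+00,
         1.00000000e+00]])}
```

View pics/top.png

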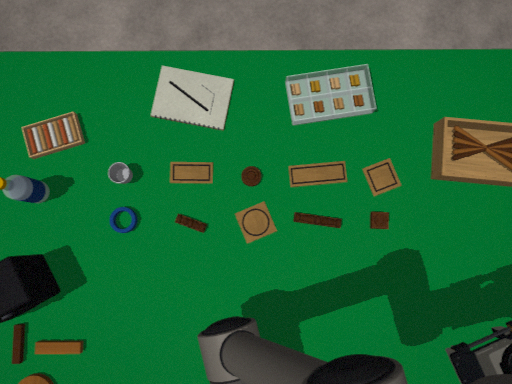

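View pics/scene.png

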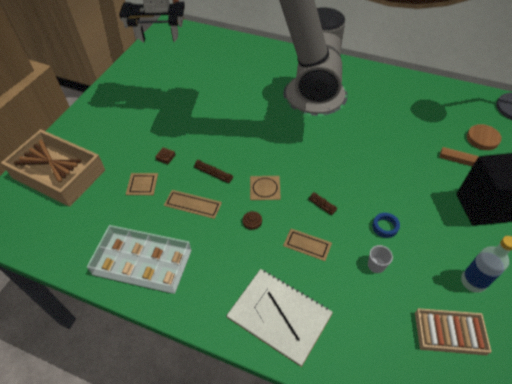

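```bash
cat > h.py <<'E'
from cell import robot
import cv2,numpy as np
from scipy.spatial.transform import Rotation as R
def shoot(n,f=None):
    s=robot.observe(); m=robot.camera_model(n)
    if n=="wrist":
        T=np.eye(4);T[:3,:3]=R.from_euler('xyz',s['tool_rot']).as_matrix();T[:3,3]=s['tool_pos'];T=T@m['mount']
    else:
        T=np.eye(4);T[:3,:3]=R.from_euler('xyz',m['attitude']).as_matrix();T[:3,3]=m['position']
    im=robot.read_camera(n)
    if f:cv2.imwrite("pics/"+f,im[:,:,::-1])
    return im,m['camera_matrix'],T,s
def world(px,K,T,z):
    px=np.asarray(px,float).reshape(-1,2)
    d=np.c_[px,np.ones(len(px))]@np.linalg.inv(K).T@T[:3,:3].T
    return (T[:3,3]+d*((z-T[2,3])/d[:,2])[:,None])[:,:2]
def rect(c,K,T,z):
    w=world(c,K,T,z); (cx,cy),(a,b),t=cv2.minAreaRect((w*1000).astype(np.float32))
    if a<b: a,b,t=b,a,t+90
    return cx,cy,a,b,(t+180)%180   # mm; t = long-axis direction, deg
def find(im,K,T,box=None,amin=60):
    r,g,b=[im[:,:,i].astype(int) for i in range(3)]
    v=im.max(2); red=(r>g*1.15)
    for name,m,z in(("wood",red&(v<110),.008),("card",red&(v>=110),.002)):
        m=m.astype(np.uint8)
        cs,h=cv2.findContours(m,cv2.RETR_CCOMP,cv2.CHAIN_APPROX_NONE)
        for c,hh in zip(cs,h[0] if len(cs) else []):
            if hh[3]>=0 or cv2.contourArea(c)<amin: continue
            u=c.reshape(-1,2).mean(0)
            x=rect(c,K,T,z)
            if 300<x[0]<650 and abs(x[1])<450 and x[2]<220: print(name,"px",u.round(),"xy %.1f %.1f size %.1f %.1f ang %.1f"%x)
E
python3 - <<'E'
from h import *
im,K,T,s=shoot("top"); find(im,K,T)
print(im[219,318],im[176,252],im[173,180],im[173,171],im[222,256])
print(world([[120,173],[123,220]],K,T,.01))
E
```

```text
wood px [190. 223.] xy 470.0 169.3 size 82.7 24.8 ang 69.4
wood px [317. 220.] xy 477.4 -180.8 size 128.4 24.7 ang 81.7
wood px [379. 220.] xy 476.1 -353.7 size 47.0 44.6 ang 88.1
wood px [255. 222.] xy 473.0 -10.7 size 74.8 74.6 ang 89.8
wood px [251. 176.] xy 600.1 1.3 size 50.9 50.4 ang 179.8
wood px [191. 172.] xy 612.0 169.4 size 106.8 45.3 ang 89.8
wood px [318. 173.] xy 606.9 -185.4 size 150.8 47.5 ang 95.2
wood px [382. 177.] xy 597.4 -363.9 size 68.0 66.9 ang 110.7
card px [255. 222.] xy 473.2 -10.8 size 64.0 63.9 ang 89.8
card px [255. 222.] xy 472.1 -10.4 size 88.0 87.1 ang 22.7
card px [191. 172.] xy 613.0 171.5 size 93.1 34.2 ang 89.8
card px [381. 177.] xy 597.9 -365.3 size 56.3 55.7 ang 21.3
card px [317. 173.] xy 607.8 -185.2 size 139.9 36.0 ang 95.0
card px [191. 172.] xy 613.0 170.1 size 117.9 57.0 ang 89.8
card px [315. 174.] xy 607.5 -185.5 size 157.2 58.3 ang 95.0
card px [381. 177.] xy 597.8 -365.2 size 82.1 81.8 ang 20.8
[63 39 17] [69 42 25] [145 109  62] [138 104  62] [134 101  59]
[[0.60959094 0.36783951]
 [0.47813921 0.3558178 ]]
```

```bash
cat >> h.py <<'E'
def plan(*targets):
    "targets: x y z (mm) yaw(deg); prints shifts mm/turn rad per call, each in the tool axes when that call begins"
    s=robot.observe(); p=np.array(s['tool_pos'])*1000; y=s['tool_rot'][2]
    for t in targets:
        q=np.array(t[:3],float); dy=(np.radians(t[3])-y+np.pi)%(2*np.pi)-np.pi
        n=max(1,int(np.ceil(max(np.linalg.norm(q-p)/170,abs(dy)/.5))))
        for i in range(n):
            d=(q-p)/n; c,e=np.cos(y),np.sin(y)
            print("to",t,"call: %.4f %.4f %.4f turn %.3f"%((d[0]*c+d[1]*e)/1000,(d[0]*e-d[1]*c)/1000,-d[2]/1000,-dy/n))
            y+=dy/n; p=p+0 if 0 else p; 
            p=p+d; 
            d=None; n_=n
            if i<n-1: n=n-0
            q=q
            # remaining steps keep equal size
            p_save=p
            if i<n-1: q=t_end(t,p,n,i)
E
python3 - <<'E'
s=open('h.py').read()
i=s.index('def plan')
s=s[:i]+'''def plan(*targets):
    "targets x y z (mm) yaw (deg); prints per call the shift (m) in the tool axes as that call begins, and the turn"
    s=robot.observe(); p=np.array(s['tool_pos'])*1000; y=s['tool_rot'][2]
    for t in targets:
        D=np.array(t[:3])-p; dy=(np.radians(t[3])-y+np.pi)%(2*np.pi)-np.pi
        n=max(1,int(np.ceil(max(np.linalg.norm(D)/180,abs(dy)/.52)))); d=D/n/1000
        for i in range(n):
            c,e=np.cos(y),np.sin(y)
            print(t,"%.4f,%.4f,%.4f,%.3f"%(d[0]*c+d[1]*e,d[0]*e-d[1]*c,-d[2],-dy/n)); y+=dy/n
        p=np.array(t[:3],float)
'''
open('h.py','w').write(s)
E
python3 -c "
from h import *
plan((540,-185,210,82))"
```

```text
(540, -185, 210, 82) 0.1424,-0.0488,0.0081,-0.345
(540, -185, 210, 82) 0.1505,0.0024,0.0081,-0.345
(540, -185, 210, 82) 0.1408,0.0532,0.0081,-0.345
```

```bash
python3 -m jog '[[[1,0.142,-0.049,0.008,-0.345],[1,0.142,-0.049,0.008,-0.345],[1,0.142,-0.049,0.008,-0.345],[1,0.142,-0.049,0.008,-0.345]]]' 20
python3 -m jog '[[[1,0.15,0.002,0.008,-0.345],[1,0.15,0.002,0.008,-0.345],[1,0.15,0.002,0.008,-0.345],[1,0.15,0.002,0.008,-0.345]]]'
python3 -m jog '[[[1,0.141,0.053,0.008,-0.345],[1,0.141,0.053,0.008,-0.345],[1,0.141,0.053,0.008,-0.345],[1,0.141,0.053,0.008,-0.345],[1,0.141,0.053,0.008,-0.345]]]'
python3 - <<'E'
from h import *
im,K,T,s=shoot("wrist","w1.png"); find(im,K,T); print(s['tool_pos'],s['tool_rot'],s['time'])
E
```

```text
time: 0.48
tool_pos: [0.3159, -0.3821, 0.2263]
tool_rot: [-3.14, -0.001, 0.746]
contact_force: [0.1, -1.0, -0.3]
opening: 0.0919
grip_force: 0.0
time: 0.82
tool_pos: [0.4284, -0.2822, 0.2184]
tool_rot: [-3.141, -0.001, 1.092]
contact_force: [0.8, -0.2, 0.6]
opening: 0.0921
grip_force: 0.0
time: 1.23
tool_pos: [0.5418, -0.1813, 0.2098]
tool_rot: [3.142, -0.002, 1.435]
contact_force: [-0.6, 0.8, 0.6]
opening: 0.0922
grip_force: 0.0
wood px [318. 310.] xy 596.2 -390.2 size 55.1 26.7 ang 20.5
wood px [230. 308.] xy 473.9 -376.7 size 46.6 11.5 ang 172.2
wood px [ 95. 295.] xy 301.8 -326.5 size 90.0 33.3 ang 66.5
wood px [320. 269.] xy 594.5 -323.1 size 89.7 38.6 ang 172.2
wood px [206. 168.] xy 477.6 -182.2 size 133.6 26.5 ang 81.7
wood px [293.   3.] xy 597.1 -22.6 size 34.0 7.1 ang 172.2
card px [316. 154.] xy 608.8 -184.9 size 141.6 38.1 ang 95.0
card px [316. 153.] xy 608.8 -184.7 size 159.1 59.4 ang 94.9
card px [171.  18.] xy 471.7 -21.5 size 67.9 41.8 ang 172.2
card px [172.  32.] xy 475.1 -13.8 size 89.7 81.1 ang 22.5
[ 0.54181307 -0.18129616  0.20976757] [ 3.14150757e+00 -1.67980984e-03  1.43479721e+00] 1.2333
```

View pics/w1.png

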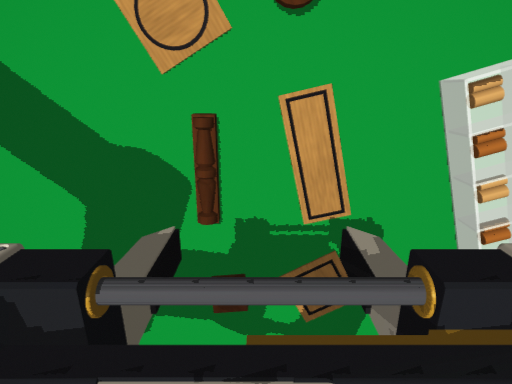

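```bash
python3 -c "
from h import *
plan((477.6,-181.2,60,81.7),(477.6,-181.2,11,81.7))"
```

```text
(477.6, -181.2, 60, 81.7) -0.0066,-0.0622,0.1498,0.008
(477.6, -181.2, 11, 81.7) 0.0000,0.0000,0.0490,-0.000
```

```bash
python3 -m jog '[[[1,-0.007,-0.062,0.15,0.008],[1,-0.007,-0.062,0.15,0.008],[1,-0.007,-0.062,0.15,0.008],[1,-0.007,-0.062,0.15,0.008],[1,-0.007,-0.062,0.15,0.008]]]'
python3 -c "
from h import *
plan((477.6,-181.2,11,81.7))"
```

```text
time: 1.7
tool_pos: [0.4694, -0.1816, 0.0552]
tool_rot: [-3.128, -0.005, 1.42]
contact_force: [-2.1, 1.1, -1.0]
opening: 0.0917
grip_force: 0.0
(477.6, -181.2, 11, 81.7) 0.0017,0.0080,0.0442,-0.006
```

```bash
python3 -m jog '[[[1,0,0,0,0],[1,0,0,0,0]]]'
python3 -c "
from h import *
plan((477.6,-181.2,11,81.7))"
```

```text
time: 1.87
tool_pos: [0.4784, -0.185, 0.0627]
tool_rot: [3.138, 0.001, 1.421]
contact_force: [0.6, 0.1, 0.4]
opening: 0.0918
grip_force: 0.0
(477.6, -181.2, 11, 81.7) 0.0036,-0.0013,0.0517,-0.005
```

```bash
python3 -m jog '[[[1,0.003,-0.001,0.01,0],[1,0.003,-0.001,0.022,0],[1,0.003,-0.001,0.033,0],[1,0.003,-0.001,0.043,0],[1,0.003,-0.001,0.048,0]]]'
python3 -m jog '[[[1,0,0,0,0],[1,0,0,0,0],[1,0,0,0,0]]]'
python3 -c "
from h import *
plan((477.6,-181.2,11,81.7))"
```

```text
time: 2.28
tool_pos: [0.4777, -0.1811, 0.0135]
tool_rot: [3.139, 0.001, 1.422]
contact_force: [-0.1, -0.4, 0.8]
opening: 0.0916
grip_force: 0.0
time: 2.53
tool_pos: [0.4768, -0.1807, 0.0135]
tool_rot: [3.14, 0.001, 1.422]
contact_force: [-1.1, 0.3, 0.1]
opening: 0.0917
grip_force: 0.0
(477.6, -181.2, 11, 81.7) -0.0004,0.0008,0.0025,-0.004
```

Lower 2 mm, close on it, lift.

```bash
python3 -m jog '[[[1,0,0.001,0.002,0],[0,0,0.001,0.002,0],[-0.3,0,0.001,0.002,0],[-0.5,0,0.001,0.002,0],[-0.7,0,0.001,0.002,0]]]' 20
python3 -m jog '[[[-0.8,0,0,0,0],[-0.8,0,0,0,0],[-0.8,0,0,0,0],[-0.8,0,0,0,0],[-0.8,0,0,0,0]]]'
python3 -m jog '[[[-0.8,0,0,0,0],[-0.8,0,0,-0.006,0],[-0.8,0,0,-0.02,0],[-0.8,0,0,-0.035,0],[-0.8,0,0,-0.04,0]]]'
python3 -m jog '[[[-0.8,0,0,0,0],[-0.8,0,0,0,0],[-0.8,0,0,0,0]]]'
python3 -c "
from h import *
plan((608.8,-184.9,50,95),(608.8,-184.9,14,95))"
```

```text
time: 2.95
tool_pos: [0.4771, -0.1805, 0.0108]
tool_rot: [3.142, 0.0, 1.422]
contact_force: [0.7, 0.6, -0.4]
opening: 0.0701
grip_force: 0.0
time: 3.37
tool_pos: [0.4771, -0.1805, 0.0107]
tool_rot: [-3.142, 0.0, 1.422]
contact_force: [-1.0, -0.5, 0.8]
opening: 0.0367
grip_force: 0.0
time: 3.78
tool_pos: [0.478, -0.1809, 0.0527]
tool_rot: [3.139, 0.001, 1.422]
contact_force: [1.0, 0.6, -0.2]
opening: 0.0258
grip_force: 20.0
time: 4.03
tool_pos: [0.4767, -0.1803, 0.0501]
tool_rot: [-3.141, -0.0, 1.422]
contact_force: [-0.0, 0.9, 0.4]
opening: 0.0257
grip_force: 20.0
(608.8, -184.9, 50, 95) 0.0150,0.1313,0.0001,-0.236
(608.8, -184.9, 14, 95) 0.0000,0.0000,0.0360,-0.000
```

```bash
python3 -m jog '[[[-0.8,0.015,0.131,0,-0.236],[-0.8,0.015,0.131,0,-0.236],[-0.8,0.015,0.131,0,-0.236],[-0.8,0.015,0.131,0,-0.236],[-0.8,0.015,0.131,0,-0.236]]]'
python3 -m jog '[[[-0.8,0,0,0,0],[-0.8,0,0,0,0],[-0.8,0,0,0,0],[-0.8,0,0,0,0],[-0.8,0,0,0,0]]]'
python3 -c "
from h import *
plan((608.8,-184.9,13.5,95))
shoot('wrist','w2.png'); im=shoot('scene')[0]
cv2.imwrite('pics/s2.png',cv2.resize(im[120:280,100:280,::-1],None,fx=3,fy=3))"
```

```text
time: 4.45
tool_pos: [0.6105, -0.1847, 0.0492]
tool_rot: [-3.142, -0.0, 1.659]
contact_force: [-1.3, -1.0, -0.4]
opening: 0.0256
grip_force: 20.0
time: 4.87
tool_pos: [0.6083, -0.1853, 0.051]
tool_rot: [-3.142, 0.0, 1.657]
contact_force: [-0.5, -0.2, -1.2]
opening: 0.0258
grip_force: 20.0
(608.8, -184.9, 13.5, 95) 0.0003,0.0005,0.0375,-0.001
```

View pics/w2.png

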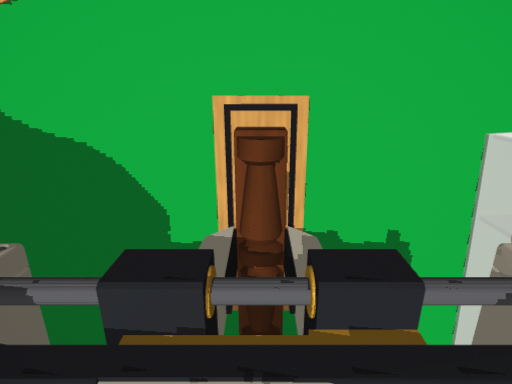

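View pics/s2.png

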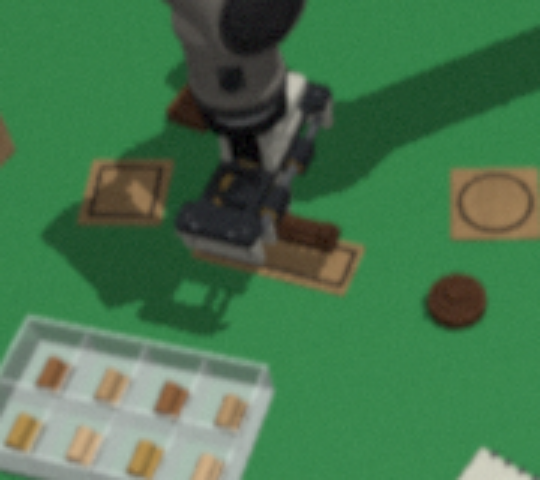

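```bash
python3 -m jog '[[[-0.8,0,0,0.01,0],[-0.8,0,0,0.018,0],[-0.8,0,0,0.026,0],[-0.8,0,0,0.031,0],[-0.8,0,0,0.033,0]]]'
python3 -m jog '[[[-0.8,0,0,0,0],[-0.8,0,0,0,0],[-0.8,0,0,0,0],[-0.8,0,0,0,0]]]'
python3 -m jog '[[[-0.8,0,0,0.001,0],[-0.8,0,0,0.001,0],[-0.8,0,0,0.001,0],[-0.8,0,0,0.001,0]]]'
python3 -m jog '[[[-0.8,0,0,0.001,0],[-0.8,0,0,0.001,0],[-0.8,0,0,0.001,0],[-0.8,0,0,0.001,0]]]'
```

```text
time: 5.38
tool_pos: [0.6081, -0.1848, 0.0159]
tool_rot: [-3.139, -0.001, 1.658]
contact_force: [-0.8, -0.1, -0.4]
opening: 0.0258
grip_force: 20.0
time: 5.72
tool_pos: [0.6092, -0.1852, 0.0182]
tool_rot: [3.141, 0.001, 1.658]
contact_force: [-0.3, -0.3, -0.9]
opening: 0.0255
grip_force: 20.0
time: 6.05
tool_pos: [0.6089, -0.1851, 0.0168]
tool_rot: [3.141, 0.0, 1.658]
contact_force: [-0.1, -0.8, -0.2]
opening: 0.0256
grip_force: 20.0
time: 6.38
tool_pos: [0.6089, -0.1851, 0.0157]
tool_rot: [-3.142, 0.0, 1.658]
contact_force: [-0.0, -0.2, -0.6]
opening: 0.026
grip_force: 20.0
```

```bash
python3 -m jog '[[[-0.8,0,0,0.001,0],[-0.8,0,0,0.001,0],[-0.8,0,0,0.001,0],[-0.8,0,0,0.001,0]]]'
python3 -m jog '[[[-0.8,0,0,0.001,0],[-0.8,0,0,0.001,0],[-0.8,0,0,0.001,0],[-0.8,0,0,0.001,0]]]'
python3 -m jog '[[[-0.8,0,0,0.001,0],[-0.8,0,0,0.001,0],[-0.8,0,0,0.001,0],[-0.8,0,0,0.001,0]]]'
```

```text
time: 6.72
tool_pos: [0.609, -0.1852, 0.0149]
tool_rot: [3.141, 0.0, 1.658]
contact_force: [-1.1, -0.2, 2.2]
opening: 0.0258
grip_force: 20.0
time: 7.05
tool_pos: [0.609, -0.1851, 0.0149]
tool_rot: [3.141, 0.0, 1.658]
contact_force: [-3.2, 1.7, 9.1]
opening: 0.0261
grip_force: 20.0
time: 7.38
tool_pos: [0.609, -0.1852, 0.0148]
tool_rot: [3.141, 0.001, 1.658]
contact_force: [-5.7, 1.9, 14.5]
opening: 0.0256
grip_force: 20.0
```

```bash
python3 -m jog '[[[-0.8,0,0,-0.0015,0],[-0.8,0,0,-0.0015,0],[0,0,0,-0.0015,0],[0.3,0,0,-0.0015,0],[0.3,0,0,-0.0015,0]]]'
python3 -m jog '[[[0.3,0,0,0,0],[0.3,0,0,0,0],[0.3,0,0,0,0],[0.3,0,0,-0.01,0],[0.3,0,0,-0.03,0]]]'
python3 -m jog '[[[1,0,0,-0.04,0],[1,0,0,-0.08,0],[1,0,0,-0.12,0],[1,0,0,-0.15,0],[1,0,0,-0.15,0]]]'
python3 -m jog '[[[1,0,0,0,0],[1,0,0,0,0],[1,0,0,0,0],[1,0,0,0,0]]]'
python3 - <<'E'
from h import *
im,K,T,s=shoot("wrist","w3.png"); find(im,K,T)
plan((541,165,190,75))
E
```

```text
time: 7.8
tool_pos: [0.6087, -0.185, 0.0137]
tool_rot: [-3.141, -0.0, 1.658]
contact_force: [-0.5, 0.4, -0.1]
opening: 0.041
grip_force: 0.0
time: 8.22
tool_pos: [0.6073, -0.1844, 0.0425]
tool_rot: [-3.137, -0.002, 1.658]
contact_force: [-0.0, -0.7, 0.0]
opening: 0.0592
grip_force: 0.0
time: 8.63
tool_pos: [0.6119, -0.1863, 0.2032]
tool_rot: [3.129, 0.007, 1.658]
contact_force: [0.3, -1.0, 1.0]
opening: 0.0883
grip_force: 0.0
time: 8.97
tool_pos: [0.6082, -0.1848, 0.1924]
tool_rot: [-3.139, -0.002, 1.658]
contact_force: [0.7, -0.1, -0.1]
opening: 0.0922
grip_force: 0.0
wood px [244. 316.] xy 606.4 -378.0 size 81.5 41.6 ang 21.1
wood px [ 94. 293.] xy 415.0 -366.2 size 85.9 32.5 ang 80.1
wood px [243. 273.] xy 595.7 -326.7 size 63.9 19.3 ang 21.0
wood px [260. 168.] xy 606.1 -185.9 size 150.9 51.1 ang 95.0
wood px [271.   2.] xy 604.3 -23.5 size 32.3 5.9 ang 5.0
card px [251. 321.] xy 614.7 -398.5 size 50.8 7.5 ang 21.1
card px [245. 311.] xy 605.1 -380.3 size 57.5 23.1 ang 20.7
card px [ 90. 294.] xy 402.5 -373.5 size 76.4 14.8 ang 84.7
card px [261. 158.] xy 608.9 -184.5 size 140.3 38.0 ang 95.0
card px [261. 160.] xy 608.9 -184.6 size 158.7 59.4 ang 95.0
card px [138.   5.] xy 475.7 -36.7 size 53.3 12.9 ang 5.0
card px [144.  17.] xy 483.9 -34.1 size 89.4 37.3 ang 22.5
(541, 165, 190, 75) 0.1772,-0.0183,0.0013,0.174
(541, 165, 190, 75) 0.1713,-0.0488,0.0013,0.174
```

View pics/w3.png

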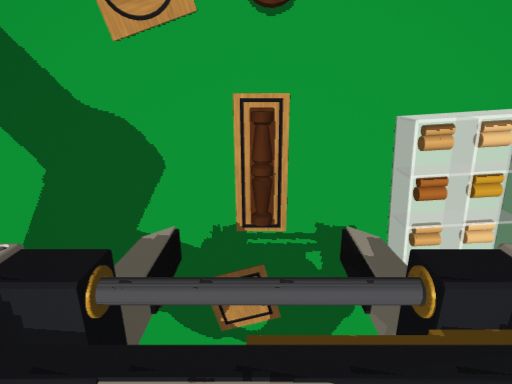

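```bash
cat >> h.py <<'E'
def wood(im,K,T,box,zs):
    "wood blob in box (c0,r0,c1,r1): rect and extents for several plane heights"
    a=im.astype(int); m=((a[:,:,0]-a[:,:,2]>18)&(a[:,:,0]>a[:,:,1]*1.25)&(a[:,:,0]<115)).astype(np.uint8)
    k=np.zeros_like(m);k[box[1]:box[3],box[0]:box[2]]=1; m=cv2.morphologyEx(m*k,cv2.MORPH_OPEN,np.ones((3,3)))
    c=max(cv2.findContours(m,cv2.RETR_EXTERNAL,cv2.CHAIN_APPROX_NONE)[0],key=cv2.contourArea)
    for z in zs: print("wood z%.3f"%z,"xy %.1f %.1f size %.1f %.1f ang %.1f"%rect(c,K,T,z),"px",cv2.boundingRect(c))
    return c
E
python3 - <<'E'
from h import *
s=robot.observe(); 
im,K,T,s=shoot("wrist"); wood(im,K,T,(235,90,290,240),(0.002,.01,.016,.02))
E
python3 -m jog '[[[1,0.177,-0.018,0,0.174],[1,0.177,-0.018,0,0.174],[1,0.177,-0.018,0,0.174],[1,0.177,-0.018,0,0.174],[1,0.177,-0.018,0,0.174]]]'
python3 -m jog '[[[1,0.171,-0.049,0,0.174],[1,0.171,-0.049,0,0.174],[1,0.171,-0.049,0,0.174],[1,0.171,-0.049,0,0.174],[1,0.171,-0.049,0,0.174]]]'
python3 -m jog '[[[1,0,0,0,0],[1,0,0,0,0],[1,0,0,0,0],[1,0,0,0,0],[1,0,0,0,0]]]'
python3 - <<'E'
from h import *
im,K,T,s=shoot("wrist","w4.png"); find(im,K,T); print(s['tool_pos'])
E
```

```text
wood z0.002 xy 610.3 -189.1 size 136.8 27.5 ang 95.0 px (249, 108, 26, 118)
wood z0.010 xy 610.1 -187.0 size 133.6 26.9 ang 95.0 px (249, 108, 26, 118)
wood z0.016 xy 610.0 -185.5 size 131.2 26.4 ang 95.0 px (249, 108, 26, 118)
wood z0.020 xy 609.9 -184.4 size 129.6 26.1 ang 95.0 px (249, 108, 26, 118)
time: 9.48
tool_pos: [0.5739, -0.0051, 0.1938]
tool_rot: [-3.139, -0.002, 1.487]
contact_force: [-0.6, 0.8, 0.3]
opening: 0.092
grip_force: 0.0
time: 9.9
tool_pos: [0.5401, 0.1687, 0.1938]
tool_rot: [-3.14, -0.001, 1.313]
contact_force: [-0.2, -0.0, -0.4]
opening: 0.0913
grip_force: 0.0
time: 10.32
tool_pos: [0.5421, 0.1627, 0.1941]
tool_rot: [3.142, 0.0, 1.308]
contact_force: [0.1, 0.2, 0.2]
opening: 0.0918
grip_force: 0.0
wood px [251. 269.] xy 496.9 36.9 size 28.5 16.8 ang 112.6
wood px [332. 267.] xy 597.1 18.0 size 39.0 33.8 ang 168.1
wood px [198. 176.] xy 470.5 168.5 size 89.0 26.7 ang 69.3
card px [233. 308.] xy 456.2 -20.9 size 36.1 19.4 ang 164.9
card px [217. 314.] xy 436.4 -20.3 size 43.5 9.4 ang 112.9
card px [244. 274.] xy 487.4 35.4 size 50.1 16.2 ang 164.9
card px [320. 140.] xy 614.3 171.1 size 96.5 37.9 ang 89.0
card px [320. 139.] xy 614.4 171.1 size 119.3 59.5 ang 89.0
[0.54210635 0.16274109 0.19409015]
```

View pics/w4.png

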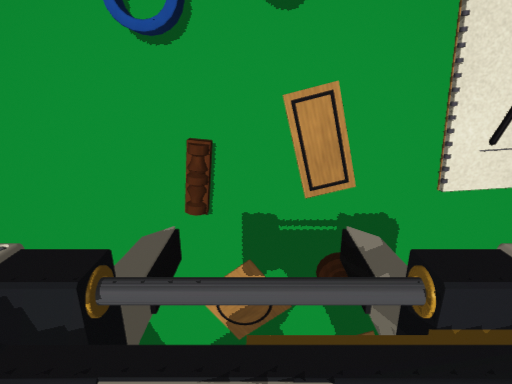

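```bash
python3 -c "
from h import *
plan((471.1,170.2,60,69.3),(471.1,170.2,11,69.3))"
```

```text
(471.1, 170.2, 60, 69.3) -0.0114,-0.0704,0.1341,0.098
(471.1, 170.2, 11, 69.3) 0.0000,0.0000,0.0490,-0.000
```

```bash
python3 -m jog '[[[1,-0.011,-0.07,0.134,0.098],[1,-0.011,-0.07,0.134,0.098],[1,-0.011,-0.07,0.134,0.098],[1,-0.011,-0.07,0.134,0.098],[1,-0.011,-0.07,0.134,0.098]]]'
python3 -m jog '[[[1,0,0,0,0],[1,0,0,0,0],[1,0,0,0,0],[1,0,0,0,0],[1,0,0,0,0]]]'
python3 -c "
from h import *
plan((471.1,170.2,11,69.3))"
```

```text
time: 10.78
tool_pos: [0.4656, 0.1705, 0.0559]
tool_rot: [-3.132, 0.006, 1.212]
contact_force: [-1.3, -0.5, -0.9]
opening: 0.0917
grip_force: 0.0
time: 11.2
tool_pos: [0.4725, 0.1717, 0.0614]
tool_rot: [3.139, -0.001, 1.211]
contact_force: [0.1, -0.1, 0.3]
opening: 0.0921
grip_force: 0.0
(471.1, 170.2, 11, 69.3) -0.0019,-0.0008,0.0504,0.002
```

```bash
python3 -m jog '[[[1,-0.001,0,0.012,0],[0.6,-0.001,0,0.024,0],[0.3,-0.001,0,0.035,0],[0.1,-0.001,0,0.044,0],[0.1,-0.001,0,0.049,0]]]'
python3 -m jog '[[[0.1,0,0,0,0],[0.1,0,0,0,0],[0.1,0,0,0,0],[0.1,0,0,0,0]]]'
python3 -c "
from h import *
plan((471.1,170.2,11,69.3))"
```

```text
time: 11.62
tool_pos: [0.4708, 0.1707, 0.0106]
tool_rot: [-3.141, 0.0, 1.212]
contact_force: [0.8, -0.5, 0.3]
opening: 0.0699
grip_force: 0.0
time: 11.95
tool_pos: [0.4713, 0.1709, 0.0118]
tool_rot: [3.141, -0.001, 1.212]
contact_force: [-0.9, -0.6, -0.8]
opening: 0.0511
grip_force: 0.0
(471.1, 170.2, 11, 69.3) -0.0007,0.0001,0.0008,0.002
```

```bash
python3 -m jog '[[[-0.8,-0.0005,0,0.001,0],[-0.8,-0.0005,0,0.001,0],[-0.8,-0.0005,0,0.001,0],[-0.8,-0.0005,0,0.001,0],[-0.8,-0.0005,0,0.001,0]]]' 20
python3 -m jog '[[[-0.8,0,0,0,0],[-0.8,0,0,0,0],[-0.8,0,0,0,0]]]'
python3 -m jog '[[[-0.8,0,0,-0.008,0],[-0.8,0,0,-0.02,0],[-0.8,0,0,-0.03,0],[-0.8,0,0,-0.036,0],[-0.8,0,0,-0.036,0]]]'
python3 -m jog '[[[-0.8,0,0,0,0],[-0.8,0,0,0,0],[-0.8,0,0,0,0],[-0.8,0,0,0,0]]]'
python3 -c "
from h import *
plan((614,171,48,89))"
```

```text
time: 12.37
tool_pos: [0.4707, 0.1703, 0.0103]
tool_rot: [3.141, 0.0, 1.212]
contact_force: [-1.1, -0.1, 0.2]
opening: 0.0256
grip_force: 20.0
time: 12.62
tool_pos: [0.4707, 0.1703, 0.0103]
tool_rot: [3.141, -0.0, 1.212]
contact_force: [-0.4, -0.5, 2.6]
opening: 0.0259
grip_force: 20.0
time: 13.03
tool_pos: [0.4716, 0.1705, 0.0478]
tool_rot: [3.139, -0.002, 1.212]
contact_force: [0.3, 1.1, -1.1]
opening: 0.0256
grip_force: 20.0
time: 13.37
tool_pos: [0.4703, 0.1702, 0.0457]
tool_rot: [-3.141, 0.001, 1.212]
contact_force: [0.2, -0.5, 0.3]
opening: 0.0257
grip_force: 20.0
(614, 171, 48, 89) 0.0512,0.1342,-0.0023,-0.342
```

```bash
python3 -m jog '[[[-0.8,0.051,0.134,-0.002,-0.342],[-0.8,0.051,0.134,-0.002,-0.342],[-0.8,0.051,0.134,-0.002,-0.342],[-0.8,0.051,0.134,-0.002,-0.342],[-0.8,0.051,0.134,-0.002,-0.342]]]'
python3 -m jog '[[[-0.8,0,0,0,0],[-0.8,0,0,0,0],[-0.8,0,0,0,0],[-0.8,0,0,0,0],[-0.8,0,0,0,0]]]'
python3 -c "
from h import *
plan((614,171,14,89))"
```

```text
time: 13.78
tool_pos: [0.618, 0.1704, 0.0477]
tool_rot: [3.138, -0.0, 1.553]
contact_force: [-0.8, -0.1, 0.7]
opening: 0.0258
grip_force: 20.0
time: 14.2
tool_pos: [0.6133, 0.1712, 0.0484]
tool_rot: [-3.141, 0.0, 1.554]
contact_force: [0.2, 0.0, -0.1]
opening: 0.026
grip_force: 20.0
(614, 171, 14, 89) -0.0002,0.0007,0.0344,0.001
```

```bash
python3 -m jog '[[[-0.8,0,0.001,0.01,0],[-0.8,0,0.001,0.018,0],[-0.8,0,0.001,0.026,0],[-0.8,0,0.001,0.031,0],[-0.8,0,0.001,0.033,0]]]'
python3 -m jog '[[[-0.8,0,0,0,0],[-0.8,0,0,0,0],[-0.8,0,0,0,0],[-0.8,0,0,0,0],[-0.8,0,0,0,0]]]'
python3 -m jog '[[[-0.8,0,0,0.001,0],[-0.8,0,0,0.001,0],[-0.8,0,0,0.001,0],[-0.8,0,0,0.001,0]]]'
python3 -m jog '[[[-0.8,0,0,0.001,0],[-0.8,0,0,0.001,0],[-0.8,0,0,0.001,0],[-0.8,0,0,0.001,0]]]'
python3 -m jog '[[[-0.8,0,0,0.001,0],[-0.8,0,0,0.001,0],[-0.8,0,0,0.001,0],[-0.8,0,0,0.001,0]]]'
```

```text
time: 14.62
tool_pos: [0.6141, 0.1708, 0.0134]
tool_rot: [-3.139, 0.001, 1.554]
contact_force: [-0.1, 0.4, -0.8]
opening: 0.0259
grip_force: 20.0
time: 15.03
tool_pos: [0.6152, 0.171, 0.0156]
tool_rot: [3.141, -0.0, 1.554]
contact_force: [0.2, 0.2, -0.7]
opening: 0.0257
grip_force: 20.0
time: 15.37
tool_pos: [0.615, 0.171, 0.0142]
tool_rot: [-3.142, 0.0, 1.554]
contact_force: [0.3, 0.5, -0.9]
opening: 0.0254
grip_force: 20.0
time: 15.7
tool_pos: [0.615, 0.171, 0.0132]
tool_rot: [3.142, 0.0, 1.554]
contact_force: [-0.3, 0.4, -0.7]
opening: 0.0255
grip_force: 20.0
time: 16.03
tool_pos: [0.6152, 0.171, 0.0123]
tool_rot: [3.141, 0.0, 1.554]
contact_force: [-0.3, -0.7, 0.7]
opening: 0.0258
grip_force: 20.0
```

```bash
python3 -m jog '[[[-0.8,0,-0.001,-0.001,0],[-0.8,0,-0.001,-0.001,0],[-0.8,0,-0.001,0.001,0],[-0.8,0,-0.001,0.001,0],[-0.8,0,-0.001,0.001,0]]]'
python3 -m jog '[[[-0.8,0,0,0,0],[0,0,0,0,0],[0.3,0,0,0,0],[0.3,0,0,0,0],[0.3,0,0,0,0]]]'
python3 -m jog '[[[0.3,0,0,0,0],[0.3,0,0,0,0],[0.3,0,0,0,0],[0.3,0,0,-0.01,0],[0.3,0,0,-0.03,0]]]'
python3 -m jog '[[[1,0,0,-0.04,0],[1,0,0,-0.08,0],[1,0,0,-0.12,0],[1,0,0,-0.15,0],[1,0,0,-0.15,0]]]'
python3 -m jog '[[[1,0,0,0,0],[1,0,0,0,0],[1,0,0,0,0],[1,0,0,0,0],[1,0,0,0,0]]]'
python3 - <<'E'
from h import *
im,K,T,s=shoot("wrist"); find(im,K,T); wood(im,K,T,(200,60,320,235),(0.002,.01,.016,.02))
cv2.imwrite("pics/w5.png",cv2.resize(im[60:240,160:360,::-1],None,fx=3,fy=3))
plan((536,-5,195,90))
E
```

```text
time: 16.45
tool_pos: [0.6141, 0.1711, 0.0122]
tool_rot: [3.141, 0.0, 1.554]
contact_force: [-2.7, 0.1, 8.2]
opening: 0.0257
grip_force: 20.0
time: 16.87
tool_pos: [0.6139, 0.1709, 0.0109]
tool_rot: [-3.141, 0.0, 1.554]
contact_force: [0.6, -0.3, -0.1]
opening: 0.0479
grip_force: 0.0
time: 17.28
tool_pos: [0.6123, 0.1707, 0.0395]
tool_rot: [-3.136, 0.001, 1.554]
contact_force: [-0.4, 0.6, -0.0]
opening: 0.06
grip_force: 0.0
time: 17.7
tool_pos: [0.6172, 0.1716, 0.2002]
tool_rot: [3.128, -0.002, 1.554]
contact_force: [0.2, 0.2, 1.5]
opening: 0.0885
grip_force: 0.0
time: 18.12
tool_pos: [0.6135, 0.1709, 0.1897]
tool_rot: [-3.139, 0.001, 1.554]
contact_force: [0.2, -0.3, -0.2]
opening: 0.0919
grip_force: 0.0
wood px [253. 309.] xy 601.5 -20.1 size 50.3 18.8 ang 179.2
wood px [168. 323.] xy 489.0 -33.1 size 87.8 24.7 ang 22.7
wood px [ 97. 292.] xy 404.2 11.6 size 85.8 32.0 ang 74.1
wood px [262. 165.] xy 614.4 172.4 size 103.1 45.6 ang 89.1
card px [165. 314.] xy 484.2 -28.2 size 50.0 25.6 ang 49.0
card px [ 89. 293.] xy 389.8 6.5 size 66.1 9.5 ang 76.2
card px [261. 161.] xy 614.3 171.3 size 95.7 37.8 ang 89.0
card px [261. 163.] xy 614.4 171.3 size 118.7 59.4 ang 89.0
wood z0.002 xy 615.7 167.5 size 90.6 28.9 ang 89.3 px (249, 129, 27, 79)
wood z0.010 xy 615.7 169.5 size 88.5 28.2 ang 89.3 px (249, 129, 27, 79)
wood z0.016 xy 615.7 171.1 size 86.9 27.7 ang 89.3 px (249, 129, 27, 79)
wood z0.020 xy 615.7 172.1 size 85.8 27.3 ang 89.3 px (249, 129, 27, 79)
(536, -5, 195, 90) -0.0886,-0.0373,-0.0025,-0.009
(536, -5, 195, 90) -0.0883,-0.0381,-0.0025,-0.009
```

View pics/w5.png

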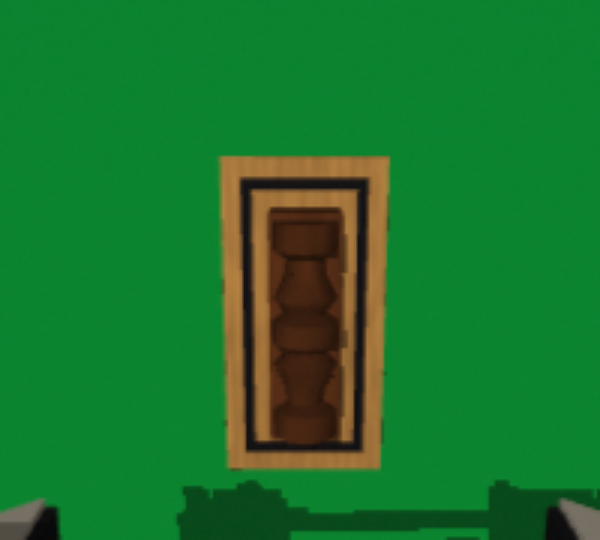

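```bash
python3 -m jog '[[[1,-0.089,-0.037,0,0],[1,-0.089,-0.037,0,0],[1,-0.089,-0.037,0,0],[1,-0.089,-0.037,0,0]]]'
python3 -m jog '[[[1,-0.088,-0.038,0,0],[1,-0.088,-0.038,0,0],[1,-0.088,-0.038,0,0],[1,-0.088,-0.038,0,0],[1,-0.088,-0.038,0,0]]]'
python3 -m jog '[[[1,0,0,0,0],[1,0,0,0,0],[1,0,0,0,0],[1,0,0,0,0],[1,0,0,0,0]]]'
python3 - <<'E'
from h import *
im,K,T,s=shoot("wrist"); find(im,K,T); wood(im,K,T,(280,60,400,235),(0.002,.01,.015)); print(T[:3,3])
E
```

```text
time: 18.5
tool_pos: [0.5745, 0.0799, 0.1911]
tool_rot: [-3.14, 0.001, 1.55]
contact_force: [0.5, 0.2, 0.0]
opening: 0.0921
grip_force: 0.0
time: 18.92
tool_pos: [0.5367, -0.0044, 0.1914]
tool_rot: [3.141, -0.001, 1.552]
contact_force: [1.1, -0.5, -0.8]
opening: 0.0917
grip_force: 0.0
time: 19.33
tool_pos: [0.5362, -0.0041, 0.1911]
tool_rot: [-3.142, -0.0, 1.555]
contact_force: [-0.2, -0.1, 1.4]
opening: 0.092
grip_force: 0.0
wood px [ 97. 291.] xy 327.1 -163.9 size 85.2 31.9 ang 74.1
wood px [311. 261.] xy 602.4 -124.4 size 58.1 47.3 ang 3.6
wood px [205. 175.] xy 476.0 -6.8 size 71.6 71.2 ang 179.1
wood px [319. 161.] xy 601.8 1.6 size 57.8 55.1 ang 136.1
wood px [331.  23.] xy 611.9 139.5 size 38.5 37.1 ang 179.1
card px [ 89. 293.] xy 312.5 -170.0 size 64.9 9.5 ang 76.2
card px [204. 171.] xy 473.2 -9.9 size 67.3 66.9 ang 179.1
card px [205. 170.] xy 473.7 -9.5 size 89.6 89.3 ang 22.6
card px [354.  21.] xy 631.0 141.2 size 36.1 4.5 ang 86.6
card px [321.  21.] xy 598.4 141.7 size 36.2 7.2 ang 91.2
card px [336.  33.] xy 613.6 135.5 size 59.8 47.9 ang 179.1
wood z0.002 xy 603.9 0.4 size 57.8 56.3 ang 91.1 px (295, 136, 51, 51)
wood z0.010 xy 602.3 2.3 size 56.4 54.9 ang 91.1 px (295, 136, 51, 51)
wood z0.015 xy 601.4 3.5 size 55.6 54.1 ang 91.1 px (295, 136, 51, 51)
[0.53804266 0.07996162 0.34101179]
```

```bash
python3 -c "
from h import *
plan((601.5,2.2,60,89))"

```

```text
(601.5, 2.2, 60, 89) 0.0075,0.0653,0.1311,0.001
```

```bash
python3 -m jog '[[[1,0.0075,0.065,0.13,0],[1,0.0075,0.065,0.13,0],[1,0.0075,0.065,0.13,0],[1,0.0075,0.065,0.13,0],[1,0.0075,0.065,0.13,0]]]'
python3 -m jog '[[[1,0,0,0,0],[1,0,0,0,0],[1,0,0,0,0],[1,0,0,0,0],[1,0,0,0,0]]]'
python3 -c "
from h import *
plan((601.5,2.2,10.5,89))"
```

```text
time: 19.8
tool_pos: [0.5998, 0.0022, 0.0561]
tool_rot: [-3.134, -0.001, 1.554]
contact_force: [-0.6, 0.0, 0.3]
opening: 0.0921
grip_force: 0.0
time: 20.22
tool_pos: [0.6015, 0.0016, 0.0628]
tool_rot: [3.139, 0.0, 1.554]
contact_force: [0.3, -0.8, 0.3]
opening: 0.0916
grip_force: 0.0
(601.5, 2.2, 10.5, 89) 0.0006,-0.0000,0.0523,0.000
```

```bash
python3 -m jog '[[[1,0.0005,0,0.012,0],[1,0.0005,0,0.024,0],[1,0.0005,0,0.037,0],[1,0.0005,0,0.047,0],[1,0.0005,0,0.051,0]]]'
python3 -m jog '[[[1,0,0,0,0],[1,0,0,0,0],[1,0,0,0,0],[1,0,0,0,0]]]'
python3 -c "
from h import *
plan((601.5,2.2,10.5,89))"
```

```text
time: 20.63
tool_pos: [0.5997, 0.0023, 0.0081]
tool_rot: [-3.138, -0.0, 1.554]
contact_force: [-14.0, 0.7, 33.7]
opening: 0.0916
grip_force: 16.9
time: 20.97
tool_pos: [0.6012, 0.0022, 0.01]
tool_rot: [3.142, 0.0, 1.554]
contact_force: [-0.1, -0.2, 0.2]
opening: 0.0916
grip_force: 0.0
(601.5, 2.2, 10.5, 89) 0.0001,0.0003,-0.0005,0.000
```

```bash
python3 -m jog '[[[0.2,0,0,-0.0005,0],[0,0,0,-0.0005,0],[-0.5,0,0,-0.0005,0],[-0.5,0,0,-0.0005,0],[-0.5,0,0,-0.0005,0]]]' 15
python3 -m jog '[[[-0.5,0,0,0,0],[-0.5,0,0,0,0],[-0.5,0,0,0,0],[-0.5,0,0,0,0],[-0.5,0,0,0,0]]]'
python3 -m jog '[[[-0.5,0,0,-0.008,0],[-0.5,0,0,-0.02,0],[-0.5,0,0,-0.03,0],[-0.5,0,0,-0.036,0],[-0.5,0,0,-0.036,0]]]'
python3 -m jog '[[[-0.5,0,0,0,0],[-0.5,0,0,0,0],[-0.5,0,0,0,0],[-0.5,0,0,0,0]]]'
python3 -c "
from h import *
plan((473.3,-9.8,48,89))"
```

```text
time: 21.38
tool_pos: [0.6011, 0.0022, 0.0107]
tool_rot: [3.142, 0.0, 1.554]
contact_force: [-0.2, -0.2, 0.4]
opening: 0.0632
grip_force: 0.0
time: 21.8
tool_pos: [0.6012, 0.0022, 0.0107]
tool_rot: [3.141, 0.0, 1.554]
contact_force: [-0.1, -0.5, -0.1]
opening: 0.0548
grip_force: 15.0
time: 22.22
tool_pos: [0.6025, 0.002, 0.0492]
tool_rot: [3.137, 0.001, 1.554]
contact_force: [0.6, -0.2, 0.4]
opening: 0.0551
grip_force: 15.0
time: 22.55
tool_pos: [0.6008, 0.0022, 0.0462]
tool_rot: [-3.141, -0.0, 1.554]
contact_force: [-0.1, 0.5, 0.3]
opening: 0.0551
grip_force: 15.0
(473.3, -9.8, 48, 89) -0.0142,-0.1273,-0.0018,0.000
```

```bash
python3 -m jog '[[[-0.5,-0.014,-0.127,-0.002,0],[-0.5,-0.014,-0.127,-0.002,0],[-0.5,-0.014,-0.127,-0.002,0],[-0.5,-0.014,-0.127,-0.002,0],[-0.5,-0.014,-0.127,-0.002,0]]]'
python3 -m jog '[[[-0.5,0,0,0,0],[-0.5,0,0,0,0],[-0.5,0,0,0,0],[-0.5,0,0,0,0],[-0.5,0,0,0,0]]]'
python3 - <<'E'
from h import *
im,K,T,s=shoot("wrist"); cv2.imwrite("pics/w6.png",im[:,:,::-1])
plan((473.3,-9.8,14,89))
E
```

```text
time: 22.97
tool_pos: [0.471, -0.0095, 0.0484]
tool_rot: [-3.138, -0.0, 1.553]
contact_force: [0.2, -0.1, -1.2]
opening: 0.0551
grip_force: 15.0
time: 23.38
tool_pos: [0.4746, -0.0096, 0.0486]
tool_rot: [3.141, 0.0, 1.554]
contact_force: [-0.0, 0.0, -1.6]
opening: 0.0548
grip_force: 15.0
(473.3, -9.8, 14, 89) -0.0002,-0.0011,0.0346,0.001
```

View pics/w6.png

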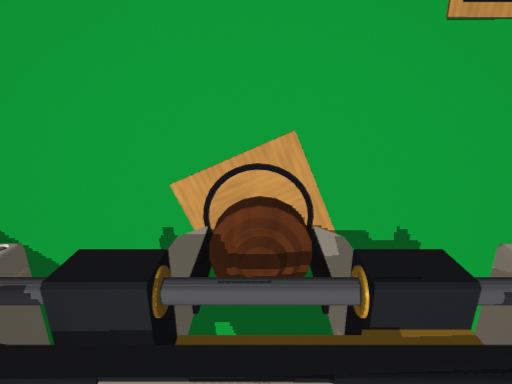

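```bash
python3 -m jog '[[[-0.5,0,-0.001,0.01,0],[-0.5,0,-0.001,0.018,0],[-0.5,0,-0.001,0.026,0],[-0.5,0,-0.001,0.031,0],[-0.5,0,-0.001,0.033,0]]]'
python3 -m jog '[[[-0.5,0,0,0,0],[-0.5,0,0,0,0],[-0.5,0,0,0,0],[-0.5,0,0,0,0],[-0.5,0,0,0,0]]]'
python3 -m jog '[[[-0.5,0,0,0.001,0],[-0.5,0,0,0.001,0],[-0.5,0,0,0.001,0],[-0.5,0,0,0.001,0]]]'
python3 -m jog '[[[-0.5,0,0,0.001,0],[-0.5,0,0,0.001,0],[-0.5,0,0,0.001,0],[-0.5,0,0,0.001,0]]]'
```

```text
time: 23.85
tool_pos: [0.4724, -0.0096, 0.0146]
tool_rot: [-3.14, -0.0, 1.554]
contact_force: [0.6, 0.3, -0.4]
opening: 0.0549
grip_force: 15.0
time: 24.27
tool_pos: [0.4731, -0.0097, 0.016]
tool_rot: [3.141, 0.0, 1.554]
contact_force: [0.6, -0.0, 0.1]
opening: 0.055
grip_force: 15.0
time: 24.6
tool_pos: [0.4729, -0.0096, 0.0147]
tool_rot: [3.142, 0.0, 1.554]
contact_force: [-0.6, 0.4, -0.3]
opening: 0.0549
grip_force: 15.0
time: 24.93
tool_pos: [0.4729, -0.0096, 0.0137]
tool_rot: [-3.142, 0.0, 1.554]
contact_force: [0.0, -0.5, -0.3]
opening: 0.0552
grip_force: 15.0
```

```bash
python3 -m jog '[[[-0.5,0,0,0.001,0],[-0.5,0,0,0.001,0],[-0.5,0,0,0.0015,0],[-0.5,0,0,0.0015,0]]]'
python3 -m jog '[[[-0.5,0,0,0.0005,0],[0,0,0,0.0005,0],[0.5,0,0,0.0005,0],[0.7,0,0,0.0005,0],[0.7,0,0,0.0005,0]]]'
python3 -m jog '[[[0.8,0,0,0,0],[0.8,0,0,0,0],[0.8,0,0,0,0],[0.8,0,0,-0.01,0],[0.8,0,0,-0.03,0]]]'
python3 -m jog '[[[1,0,0,-0.04,0],[1,0,0,-0.08,0],[1,0,0,-0.12,0],[1,0,0,-0.15,0],[1,0,0,-0.15,0]]]'
python3 -m jog '[[[1,0,0,0,0],[1,0,0,0,0],[1,0,0,0,0],[1,0,0,0,0],[1,0,0,0,0]]]'
python3 - <<'E'
from h import *
im,K,T,s=shoot("wrist"); find(im,K,T); wood(im,K,T,(200,60,320,235),(0.002,.01,.016))
print(T[:3,3])
cv2.imwrite("pics/w7.png",cv2.resize(im[60:240,160:360,::-1],None,fx=3,fy=3))
plan((535,-355,195,90))
E
```

```text
time: 25.27
tool_pos: [0.473, -0.0097, 0.0126]
tool_rot: [3.141, 0.0, 1.554]
contact_force: [-1.7, 0.2, 5.5]
opening: 0.0549
grip_force: 15.0
time: 25.68
tool_pos: [0.4729, -0.0097, 0.0117]
tool_rot: [3.142, 0.0, 1.554]
contact_force: [0.6, 0.2, -0.7]
opening: 0.0703
grip_force: 0.0
time: 26.1
tool_pos: [0.4714, -0.0094, 0.0408]
tool_rot: [-3.137, -0.001, 1.554]
contact_force: [-0.9, -0.6, -0.2]
opening: 0.0825
grip_force: 0.0
time: 26.52
tool_pos: [0.4759, -0.0101, 0.1987]
tool_rot: [3.129, 0.002, 1.554]
contact_force: [0.6, -0.1, 0.5]
opening: 0.0918
grip_force: 0.0
time: 26.93
tool_pos: [0.4724, -0.0096, 0.1906]
tool_rot: [-3.139, -0.0, 1.554]
contact_force: [0.3, -0.4, 0.8]
opening: 0.0919
grip_force: 0.0
wood px [261. 170.] xy 474.2 -7.2 size 74.2 71.6 ang 147.7
wood px [399.  24.] xy 611.3 134.6 size 45.6 33.5 ang 179.0
card px [356. 320.] xy 596.8 -222.3 size 47.5 5.4 ang 94.6
card px [260. 163.] xy 472.8 -7.9 size 67.5 63.8 ang 16.2
card px [262. 164.] xy 473.5 -9.5 size 89.4 89.2 ang 112.5
card px [387.  19.] xy 601.6 138.2 size 29.7 13.3 ang 89.7
card px [401.  29.] xy 613.3 132.1 size 60.0 41.3 ang 179.0
wood z0.002 xy 474.3 -12.5 size 59.9 58.5 ang 66.5 px (236, 143, 52, 53)
wood z0.010 xy 474.3 -10.4 size 58.5 57.1 ang 66.5 px (236, 143, 52, 53)
wood z0.016 xy 474.3 -8.9 size 57.4 56.1 ang 66.5 px (236, 143, 52, 53)
[0.47465879 0.07440826 0.34058027]
(535, -355, 195, 90) -0.1722,0.0342,-0.0021,-0.009
(535, -355, 195, 90) -0.1724,0.0327,-0.0021,-0.009
```

View pics/w7.png

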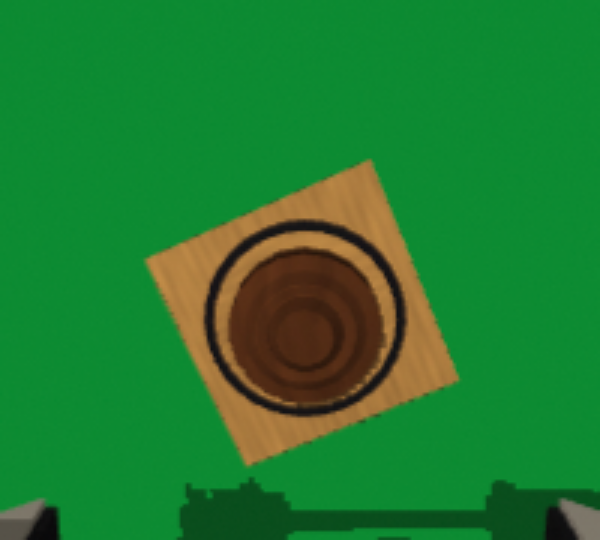

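```bash
python3 -m jog '[[[1,-0.172,0.034,0,0],[1,-0.172,0.034,0,0],[1,-0.172,0.034,0,0],[1,-0.172,0.034,0,0],[1,-0.172,0.034,0,0]]]'
python3 -m jog '[[[1,-0.172,0.033,0,0],[1,-0.172,0.033,0,0],[1,-0.172,0.033,0,0],[1,-0.172,0.033,0,0],[1,-0.172,0.033,0,0]]]'
python3 -m jog '[[[1,0,0,0,0],[1,0,0,0,0],[1,0,0,0,0],[1,0,0,0,0],[1,0,0,0,0]]]'
python3 - <<'E'
from h import *
im,K,T,s=shoot("wrist"); find(im,K,T); wood(im,K,T,(150,60,250,235),(0.002,.01,.016)); print(T[:3,3],s['tool_pos'])
cv2.imwrite("pics/w8.png",im[:,:,::-1])
E
```

```text
time: 27.4
tool_pos: [0.5046, -0.1878, 0.191]
tool_rot: [3.141, 0.002, 1.55]
contact_force: [-0.6, 0.2, 0.4]
opening: 0.0918
grip_force: 0.0
time: 27.82
tool_pos: [0.5337, -0.3605, 0.1903]
tool_rot: [-3.141, 0.002, 1.55]
contact_force: [-0.9, 0.2, -0.6]
opening: 0.0916
grip_force: 0.0
time: 28.23
tool_pos: [0.5344, -0.3532, 0.1922]
tool_rot: [3.141, 0.0, 1.556]
contact_force: [0.2, 0.2, -0.6]
opening: 0.0915
grip_force: 0.0
wood px [207. 168.] xy 475.5 -352.0 size 49.7 47.1 ang 87.1
wood px [344.  41.] xy 614.1 -224.7 size 67.8 37.2 ang 89.1
card px [317. 174.] xy 598.8 -365.1 size 58.2 58.2 ang 111.2
card px [317. 173.] xy 599.0 -364.6 size 83.6 83.2 ang 111.1
card px [353.  38.] xy 626.4 -222.2 size 65.0 8.2 ang 94.5
card px [320.  39.] xy 598.8 -222.8 size 68.7 11.4 ang 95.1
card px [335.  48.] xy 612.1 -225.4 size 78.5 59.3 ang 95.0
wood z0.002 xy 474.5 -353.6 size 50.3 47.7 ang 87.0 px (186, 145, 43, 45)
wood z0.010 xy 476.0 -351.6 size 49.1 46.6 ang 87.0 px (186, 145, 43, 45)
wood z0.016 xy 477.0 -350.1 size 48.2 45.8 ang 87.0 px (186, 145, 43, 45)
[ 0.53610038 -0.26919131  0.34208991] [ 0.53435386 -0.35321406  0.19215942]
```

View pics/w8.png

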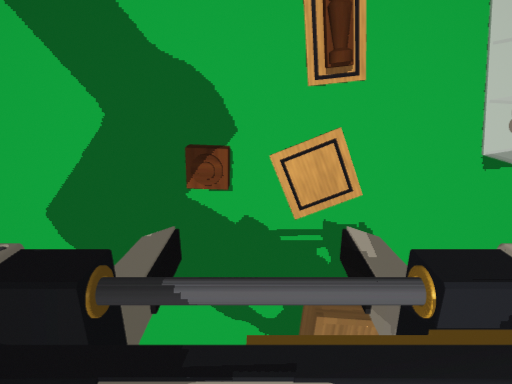

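```bash
python3 -c "
from h import *
plan((475.8,-352.1,60,87))"

```

```text
(475.8, -352.1, 60, 87) 0.0005,-0.0585,0.1322,0.037
```

```bash
python3 -m jog '[[[1,0.0005,-0.0585,0.13,0.037],[1,0.0005,-0.0585,0.13,0.037],[1,0.0005,-0.0585,0.13,0.037],[1,0.0005,-0.0585,0.13,0.037],[1,0.0005,-0.0585,0.13,0.037]]]'
python3 -m jog '[[[1,0,0,0,0],[1,0,0,0,0],[1,0,0,0,0],[1,0,0,0,0],[1,0,0,0,0]]]'
python3 -c "
from h import *
plan((475.8,-352.1,12,87))"
```

```text
time: 28.7
tool_pos: [0.4722, -0.3506, 0.0578]
tool_rot: [-3.134, -0.006, 1.516]
contact_force: [-0.0, 0.0, 0.2]
opening: 0.092
grip_force: 0.0
time: 29.12
tool_pos: [0.4765, -0.3536, 0.063]
tool_rot: [3.14, 0.002, 1.517]
contact_force: [0.7, -0.8, 0.0]
opening: 0.0918
grip_force: 0.0
(475.8, -352.1, 12, 87) 0.0014,-0.0008,0.0510,-0.001
```

```bash
python3 -m jog '[[[1,0.001,0,0.012,0],[1,0.001,0,0.024,0],[1,0.001,0,0.035,0],[1,0.001,0,0.043,0],[1,0.001,0,0.047,0]]]'
python3 -m jog '[[[1,0,0,0,0],[1,0,0,0,0],[1,0,0,0,0],[1,0,0,0,0]]]'
python3 -c "
from h import *
plan((475.8,-352.1,12,87))"
```

```text
time: 29.53
tool_pos: [0.475, -0.3517, 0.013]
tool_rot: [-3.14, -0.002, 1.517]
contact_force: [-0.6, -0.1, -0.0]
opening: 0.0918
grip_force: 0.0
time: 29.87
tool_pos: [0.4759, -0.3526, 0.0153]
tool_rot: [3.141, 0.001, 1.517]
contact_force: [0.0, 0.4, 0.1]
opening: 0.0916
grip_force: 0.0
(475.8, -352.1, 12, 87) 0.0005,-0.0002,0.0033,-0.002
```

```bash
python3 -m jog '[[[0.4,0.0005,0,0.001,0],[0.2,0.0005,0,0.003,0],[-0.5,0.0005,0,0.0035,0],[-0.5,0.0005,0,0.0035,0],[-0.5,0.0005,0,0.0035,0]]]' 15
python3 -m jog '[[[-0.5,0,0,0,0],[-0.5,0,0,0,0],[-0.5,0,0,0,0],[-0.5,0,0,0,0],[-0.5,0,0,0,0]]]'
python3 -m jog '[[[-0.5,0,0,0,0],[-0.5,0,0,-0.01,0],[-0.5,0,0,-0.02,0],[-0.5,0,0,-0.03,0],[-0.5,0,0,-0.036,0]]]'
python3 -m jog '[[[-0.5,0,0,0,0],[-0.5,0,0,0,0],[-0.5,0,0,0,0],[-0.5,0,0,0,0]]]'
python3 -c "
from h import *
plan((598.8,-365,48,111.1))"
```

```text
time: 30.28
tool_pos: [0.4756, -0.3517, 0.0112]
tool_rot: [-3.142, 0.0, 1.517]
contact_force: [-0.1, 0.3, 0.2]
opening: 0.0631
grip_force: 0.0
time: 30.7
tool_pos: [0.4757, -0.3518, 0.0113]
tool_rot: [3.141, 0.0, 1.517]
contact_force: [0.1, -0.5, -0.2]
opening: 0.0457
grip_force: 15.0
time: 31.12
tool_pos: [0.4763, -0.3523, 0.0494]
tool_rot: [3.14, 0.002, 1.517]
contact_force: [-0.1, 0.8, -0.6]
opening: 0.0459
grip_force: 15.0
time: 31.45
tool_pos: [0.4754, -0.3515, 0.0468]
tool_rot: [-3.141, -0.001, 1.517]
contact_force: [-0.0, -0.0, -0.8]
opening: 0.0458
grip_force: 15.0
(598.8, -365, 48, 111.1) -0.0068,0.1239,-0.0012,-0.422
```

```bash
python3 -m jog '[[[-0.5,-0.007,0.124,-0.001,-0.422],[-0.5,-0.007,0.124,-0.001,-0.422],[-0.5,-0.007,0.124,-0.001,-0.422],[-0.5,-0.007,0.124,-0.001,-0.422],[-0.5,-0.007,0.124,-0.001,-0.422]]]'
python3 -m jog '[[[-0.5,0,0,0,0],[-0.5,0,0,0,0],[-0.5,0,0,0,0],[-0.5,0,0,0,0],[-0.5,0,0,0,0]]]'
python3 -c "
from h import *
plan((598.8,-365,14,111.1))"
```

```text
time: 31.87
tool_pos: [0.6005, -0.3648, 0.0465]
tool_rot: [-3.141, -0.001, 1.942]
contact_force: [-1.2, 0.2, -1.1]
opening: 0.0459
grip_force: 15.0
time: 32.28
tool_pos: [0.5985, -0.3657, 0.0487]
tool_rot: [3.142, 0.0, 1.938]
contact_force: [0.9, -0.1, -0.7]
opening: 0.0459
grip_force: 15.0
(598.8, -365, 14, 111.1) 0.0006,0.0005,0.0347,-0.002
```

```bash
python3 -m jog '[[[-0.5,0.0005,0,0.01,0],[-0.5,0.0005,0,0.018,0],[-0.5,0.0005,0,0.026,0],[-0.5,0.0005,0,0.031,0],[-0.5,0.0005,0,0.033,0]]]'
python3 -m jog '[[[-0.5,0,0,0,0],[-0.5,0,0,0,0],[-0.5,0,0,0,0],[-0.5,0,0,0,0],[-0.5,0,0,0,0]]]'
python3 -m jog '[[[-0.5,0,0,0.001,0],[-0.5,0,0,0.001,0],[-0.5,0,0,0.001,0],[-0.5,0,0,0.001,0]]]'
```

```text
time: 32.7
tool_pos: [0.5981, -0.3643, 0.0133]
tool_rot: [-3.14, -0.002, 1.939]
contact_force: [-4.4, 3.4, 9.6]
opening: 0.046
grip_force: 15.0
time: 33.12
tool_pos: [0.5991, -0.3651, 0.0156]
tool_rot: [3.141, 0.001, 1.939]
contact_force: [1.2, -0.2, -0.8]
opening: 0.0455
grip_force: 15.0
time: 33.45
tool_pos: [0.5989, -0.3649, 0.0142]
tool_rot: [-3.142, 0.0, 1.939]
contact_force: [-0.5, 0.1, -0.4]
opening: 0.0458
grip_force: 15.0
```

```bash
python3 -m jog '[[[-0.5,0,0,0.0005,0],[-0.5,0,0,0.001,0],[-0.5,0,0,0.0015,0],[-0.5,0,0,0.0015,0],[-0.5,0,0,0.0015,0]]]'
python3 -m jog '[[[-0.5,0,0,0,0],[0,0,0,0,0],[0.5,0,0,0,0],[0.7,0,0,0,0],[0.7,0,0,0,0]]]'
python3 -m jog '[[[0.8,0,0,0,0],[0.8,0,0,0,0],[0.8,0,0,0,0],[0.8,0,0,-0.01,0],[0.8,0,0,-0.03,0]]]'
python3 -m jog '[[[1,0,0,-0.04,0],[1,0,0,-0.08,0],[1,0,0,-0.12,0],[1,0,0,-0.15,0],[1,0,0,-0.15,0]]]'
python3 -m jog '[[[1,0,0,0,0],[1,0,0,0,0],[1,0,0,0,0],[1,0,0,0,0],[1,0,0,0,0]]]'
python3 - <<'E'
from h import *
im,K,T,s=shoot("wrist"); find(im,K,T); wood(im,K,T,(200,60,320,235),(0.002,.01,.016))
print(T[:3,3])
cv2.imwrite("pics/w9.png",cv2.resize(im[60:240,160:360,::-1],None,fx=3,fy=3))
plan((400,-400,230,90))
E
```

```text
time: 33.87
tool_pos: [0.599, -0.365, 0.0133]
tool_rot: [3.141, 0.0, 1.939]
contact_force: [-1.5, 0.6, 4.4]
opening: 0.0459
grip_force: 15.0
time: 34.28
tool_pos: [0.5988, -0.3649, 0.0123]
tool_rot: [-3.141, -0.0, 1.939]
contact_force: [0.3, -0.0, 0.5]
opening: 0.0612
grip_force: 0.0
time: 34.7
tool_pos: [0.5975, -0.3639, 0.0407]
tool_rot: [-3.139, -0.005, 1.939]
contact_force: [-0.4, -0.7, -0.0]
opening: 0.0826
grip_force: 0.0
time: 35.12
tool_pos: [0.6014, -0.3668, 0.2027]
tool_rot: [3.134, 0.013, 1.939]
contact_force: [0.5, -0.9, 1.1]
opening: 0.0918
grip_force: 0.0
time: 35.53
tool_pos: [0.5985, -0.3647, 0.1912]
tool_rot: [-3.14, -0.002, 1.939]
contact_force: [0.4, -0.5, -0.4]
opening: 0.0917
grip_force: 0.0
wood px [257. 162.] xy 596.9 -363.9 size 61.5 59.2 ang 20.9
wood px [320.  45.] xy 609.1 -220.3 size 76.2 38.5 ang 97.9
card px [261. 161.] xy 599.0 -365.1 size 58.2 56.9 ang 21.1
card px [261. 165.] xy 599.0 -364.7 size 83.3 82.3 ang 21.1
card px [342.  42.] xy 629.1 -215.6 size 77.9 9.1 ang 90.3
card px [310.  37.] xy 596.6 -222.9 size 68.4 8.8 ang 96.9
card px [323.  49.] xy 611.8 -220.0 size 89.6 59.7 ang 95.0
wood z0.002 xy 600.2 -367.6 size 51.3 47.0 ang 111.1 px (240, 147, 42, 45)
wood z0.010 xy 599.5 -365.7 size 50.1 45.9 ang 111.1 px (240, 147, 42, 45)
wood z0.016 xy 598.9 -364.3 size 49.2 45.1 ang 111.1 px (240, 147, 42, 45)
[ 0.56877661 -0.28654431  0.34135215]
(400, -400, 230, 90) 0.0193,-0.0990,-0.0192,0.184
(400, -400, 230, 90) 0.0008,-0.1009,-0.0192,0.184
```

View pics/w9.png

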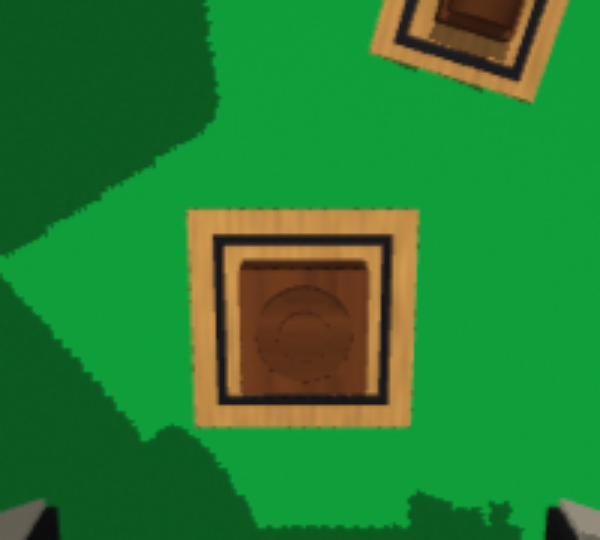

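```bash
python3 -c "
from cell import robot
print(robot.hand_in())"
```

```text
the job is handed in; nothing more can be done
None
```

I set all four ornaments down flat, face up, each in its own outline, by my camera measurements within about 1–2 mm of centre and square, and handed the job in at about 36 s; the tape roll and cup were never approached, and one fingertip bump on the table read 34 N.

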